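Free the petal mould from its press with the forked tool

TASK

The petal mould is locked in the press by a spring bar through its lug: take the forked tool from its stand, straddle the bar with it in front of the collar and push the collar back gently, only until the mould springs up, because forcing it against its stop or ramming the tool bends the bar. Put the tool back upright in its stand, then lift the mould out by its grip and set it down upright in the empty tray. Keep your fingers off the press and its bar, and leave everything else on the table where it is.

Things in the scene. Friction and masses are not known exactly. Their poses are not given: they have to be found in the camera images.
- press: Fixed steel press, base plate 100 (x) x 180 (y) x 12 mm. Origin on the table, plate centre at y +5 mm; z up. The 8 mm spring bar runs along y at x 0, 60 mm up, through a grey guide block (y -8 to +2, 24 wide, 76 high) into a dark barrel (y +47 to +88, 28 thick, top 74 up). Between them it carries a collar. Mould pocket on the -y side
- spring_bar (a joint): How far the bar is pushed back, m: 0 at rest with its nose in the mould's lug, grows as the collar goes to the press's +y, hard stop 0.0095. The nose leaves the lug at about 0.008. Spring 4 N at rest, 7 N at 0.008, 7.8 N at the stop, plus 1 to 4 N friction of the lug; springs back when let go. Bends if tool and press push on each other with over 17 N
- bar_mid (a point): Point on the bar's axis 60 mm above the table, at press y +8.5 mm, where there is always room to let the fork down astride the bar (a 4 mm blade has at least 4 mm spare on each side). The collar, a steel disc 24 mm across, 6 mm thick, is clamped on the bar beyond it, its near face 6.5 to 20.5 mm away: unmeasured, find it by touch. Axes as the press
- pocket (a point): Middle of the mould's pocket at the height of its wall tops, 66 mm above the table, at press y -45 mm. Grey walls on all sides, 1.5 mm play. A spring plate below pushes the mould up: once unlocked it rises 20 mm by itself and stays up, standing loosely about 12 mm deep between the walls. Axes as the press
- mould_grip (a point): The mould: wooden block 60 (x) x 38 (y) x 40 mm high; on it an upright grip 40 (x) x 12 (y) x 34 mm high, pinched across y. A brass lug with an eye, 24 mm wide, sticks out 10.5 mm at +y. The point: in the grip, 60 mm above the underside, 20 mm above the block, 14 mm below the top. 95 mm above the table while locked, 114 mm when up. 0.12-0.21 kg
- fork_grip (a point): Forked tool, tines down: centre of its handle, 30 (x) x 16 (y) x 62 mm high, pinched across y. Below: guard plate 44 x 24 x 6 mm (underside 37 mm below the point), then steel blade 27 (x) x 4 (y) mm, its two tines ending 77 mm below the point. Slot 12 mm wide, 18 at the mouth, 24 deep, open down. Both sides alike; its y lies along the bar in use. 0.14 kg
- stand: Fixed pale wooden block 80 (x) x 70 (y) x 60 mm high, origin at the centre of its underside. A slot 34 (x) x 12 (y) mm goes down through its middle; the tool's blade hangs in it with the guard plate lying on the block's top, handle centre 97 mm above the table, over the block's centre
- tray: Fixed empty bamboo tray 170 (x) x 140 (y) mm, walls 25 mm high, 6 mm thick, floor about 6 mm thick, origin at the centre of its underside
Mind the look-alikes: they are no part of the job. Leave any purple or turquoise look-alike of the part that bears fork_grip alone.

How it is judged:
By the outcome, as a careful person would: the job done as asked, in the order asked, and still so for the second after the job is handed in, with the robot touching nothing.
It also fails if it takes over 67 s, if anything falls off the work surface, if the arm or the gripper's body presses on something with over 40 N, if the wrist force passes 120 N, or if a joint passes its speed limit or range.

ROBOT

A 6-joint arm with a two-finger parallel gripper is mounted at the origin on the work surface. World frame = base frame: x ahead of the robot, y to its left, z up, the work surface at z = 0. Lengths are in mm, angles in rad, forces in N, time in s.
With the tool pointing down it reaches from about 350 to 975 mm from the base axis. Payload 7.1 kg.
Tool frame: the origin (TCP) lies at the centre of the arm's flange, where the gripper is bolted on; the fingertips stand 182 mm ahead of it and the grasp point (between the pads) lies 163 mm ahead of it; x points along the fingers, y is the direction in which the jaws open and shut, and the axes are right-handed (so a half turn about x gives the same grasp; the last joint's range is limited). The gripper opens to 88 mm and grips with 3 to 60 N. Pads are 20 mm wide; open, the fingers measure 115 mm over their backs; the gripper's body (75 mm by 178 mm) begins 61 mm behind the grasp point.
Start: joints at [1.107, 0.423, 1.63, -0, 1.089, -0.019], TCP at [268.891, 564.184, 404.675] pointing down, gripper open.
Joint ranges: [-3, 3], [-0.9, 2.11], [0.09, 2.58], [-1.31, 4.45], [0.11, 2.69], [-2.54, 2.54]. Speed limits (rad/s): [2.39, 2.39, 3.01, 3.14, 3.14, 3.14].

INTERFACE

Orientations are given as a rotation vector (axis times angle).
In Python, from workcell import readout, viewer, workorder, models gives the robot as it stands. The module is installed in compiled form; this text tells all that it offers.
- The arm moves only by the tool apply_moves, never from a script. Its argument "commands" is a list that holds one entry, the list of rows, each a list of 4 numbers: the shift along the world's x, y, z in m, then the turn about the world's z in rad. A call has 1 to 8 rows; each row is the pose to reach, as a shift and turn from the pose commanded when the call began; what a row does not reach only later rows make up. A row lasts 1/8 s, in which the tool goes at most 62.5 mm and 10.7 degrees, less where a joint would pass 70% of its speed; a pose out of reach is approached as far as the arm can. A call with a gripper value outside its range is refused whole. "gripper" is the finger opening in m, from 0 to 0.0878, set as the call begins (left out, the last holds). The fingers move at their own pace and stop on an object; the grip force is fixed at half the most. Time passes only in rows, so rows that repeat a pose let the fingers close. It gives the time, the measured TCP pose, the force and the opening at its end, in the units of the state.
- readout.get_obs(): the state, without advancing time (a new reading comes with each control period).
- viewer.get_image(name): name is "side" or "top"; returns a dict with "color" (420x560x3 uint8, red, green, blue), "vertical_fov" (degrees; the focal length in pixels is half the picture's height over the tangent of half this angle, whatever the lens; pixels are square), "cx", "cy" (the principal point, pixels), "D" ([k1, k2, p1, p2, k3] as OpenCV has them; the pictures are not rectified), "rvec" (rotation vector, rad) and "tvec" (3), from world to camera coordinates, as OpenCV has them. Camera axes: x right, y down, z forward; pixel columns grow to the right and rows downward; lengths in mm; the calibration is good to about 2 mm. A picture is of the moment at which its call begins. There is no depth.
- workorder.close_job(): hands the job in, once; it reports no verdict.
Trained networks look in the newest picture that a camera, given by its name, has taken for a name from the list of things; names that differ only in an ending like _2 or _b are one class to them, and where a whole thing is asked for, a point or a joint stands for the part that bears it (a point fixed in the world has none). Each returns a list of dicts, best first, with "conf" (0 to 1); they miss things now and then, are a little off and sometimes report something else, mostly with a low value. They report only what shows in the picture. A call takes as long as a camera call. They do not tell look-alikes from the thing itself.
- models.search_frame(camera, label): "position" ([x, y, z] in mm, in world coordinates, good to about 4 mm: the middle of the surface that is visible of it).
- models.place_of(camera, label): "position" ([x, y, z] in mm, in world coordinates, good to about 4 mm: a listed point, or the origin of a listed thing).
The state is a dict: "t": time; "qpos": joint angles; "qvel": joint speeds; "joint_torque": joint torques, N m; "ee_pos": TCP position; "orientation": TCP orientation; "ft_force": force on the tool from outside, world axes, zero at the start; "moment": the same for the moment, N m; "width": finger opening in mm.
Only numpy, scipy, OpenCV 4.12 (cv2) and the standard library are available. Lean on these libraries where they do the work, as an engineer would, in place of code of your own. Each camera call takes 0.05 s, during which the arm holds its last target.

## Working session

There is one attempt and no reset: what is moved stays moved. The work goes in short steps, Python scripts to look and compute and a tool call to move; the robot and the scene stay as the last step left them, time stands still between calls to the robot, and variables do not carry over. Pictures are saved under pics/ and viewed, and the job is handed in when it is done.

Besides the shell and the picture viewer there is one more tool, called after ">>>" in YAML: its name, and indented under it one key for each argument. apply_moves: Moves the arm, as the interface text tells. Its arguments: {"type":"object","properties":{"commands":{"type":"array","items":{"type":"array","items":{"type":"array","items":{"type":"number"}}}},"gripper":{"type":"number"}},"required":["commands"]}

```bash
mkdir -p pics; ls
cat > h.py <<'E'
import numpy as np, cv2
from workcell import readout, viewer, workorder, models
def cam(n):
    im=viewer.get_image(n); c=im["color"]; h,w=c.shape[:2]
    f=h/2/np.tan(np.radians(im["vertical_fov"])/2)
    K=np.array([[f,0,im["cx"]],[0,f,im["cy"]],[0,0,1.]])
    return c,K,np.array(im["D"],float),np.array(im["rvec"],float),np.array(im["tvec"],float)
def proj(c,P):
    return cv2.projectPoints(np.array(P,float).reshape(-1,3),c[3],c[4],c[1],c[2])[0].reshape(-1,2)
def atz(c,uv,z):
    p=cv2.undistortPoints(np.array(uv,float).reshape(-1,1,2),c[1],c[2]).reshape(-1,2)
    R=cv2.Rodrigues(c[3])[0]; o=-R.T@c[4]; out=[]
    for a in p:
        d=R.T@np.array([a[0],a[1],1]); out.append(o+d*(z-o[2])/d[2])
    return np.array(out)
def save(c,n,box=None,s=1):
    im=c[0][:,:,::-1]
    if box: im=im[box[1]:box[3],box[0]:box[2]]
    if s!=1: im=cv2.resize(im,None,fx=s,fy=s,interpolation=cv2.INTER_CUBIC)
    cv2.imwrite("pics/"+n,im)
E
python3 - <<'E'
from h import *
for n in("side","top"):
    c=cam(n); save(c,n+"0.png")
    R=cv2.Rodrigues(c[3])[0]; print(n,"campos",(-R.T@c[4]).round(), c[1][0,0])
    for l in("press","bar_mid","pocket","mould_grip","fork_grip","stand","tray"):
        print(l,[(np.round(d["position"],0).tolist(),round(d["conf"],2)) for d in models.place_of(n,l)])
o=readout.get_obs(); print(o)
E
```

```text
pics
side campos [ 351. -609.  759.] 486.4781561303894
press [([583.0, 10.0, -2.0], 0.86)]
bar_mid [([584.0, 17.0, 62.0], 0.76)]
pocket [([611.0, -32.0, 66.0], 0.9)]
mould_grip [([610.0, -33.0, 95.0], 0.92)]
fork_grip [([616.0, 203.0, 77.0], 0.59), ([494.0, 179.0, 82.0], 0.58)]
stand [([530.0, 288.0, 1.0], 0.56)]
tray [([578.0, -247.0, 1.0], 0.57)]
top campos [438.  22. 762.] 393.0397379880976
press [([590.0, 4.0, -5.0], 0.59)]
bar_mid [([582.0, 14.0, 61.0], 0.6)]
pocket [([611.0, -29.0, 68.0], 0.65)]
mould_grip [([608.0, -32.0, 96.0], 0.9)]
fork_grip [([526.0, 285.0, 96.0], 0.75), ([684.0, 237.0, 10.0], 0.73), ([522.0, 224.0, 50.0], 0.7)]
stand [([531.0, 290.0, -5.0], 0.8)]
tray []
{'t': 0.8, 'qpos': array([ 1.10697572e+00,  4.23065798e-01,  1.62989453e+00, -8.53983532e-07,
        1.08862866e+00, -1.90057333e-02]), 'qvel': array([ 0.00019996,  0.0014018 , -0.00030901, -0.00035737, -0.00129885,
        0.00151312]), 'joint_torque': array([ 8.41005731e-04, -5.44519079e+01, -2.74032158e+01,  6.45362609e-02,
        1.68559270e-02, -8.56981899e-06]), 'ee_pos': array([268.90316818, 564.17361416, 404.69858658]), 'orientation': array([ 0.348837  ,  1.54250061, -0.34883166]), 'ft_force': array([-0.42410727, -0.21736892,  0.61250741]), 'moment': array([ 0.03791816,  0.00933687, -0.01190912]), 'width': 87.63692782164068}
```

View pics/side0.png

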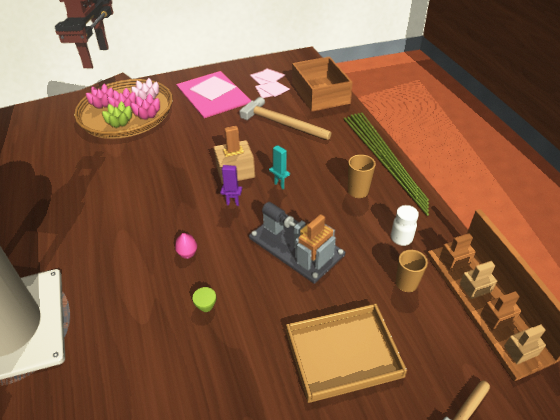

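View pics/top0.png

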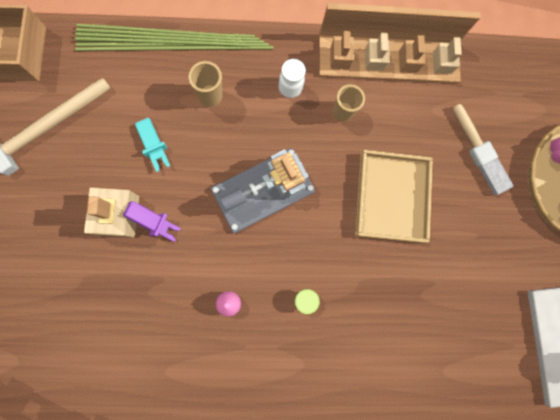

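Run:
```python
from h import *
c=cam("side"); save(c,"s1.png",(195,110,355,290),4); 
c2=cam("top"); save(c2,"t1.png",(75,105,325,245),3)
save(c2,"tp.png",(205,140,325,240),6);save(c2,"ts.png",(75,175,195,250),6)
```

```text
(no output)
```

View pics/s1.png

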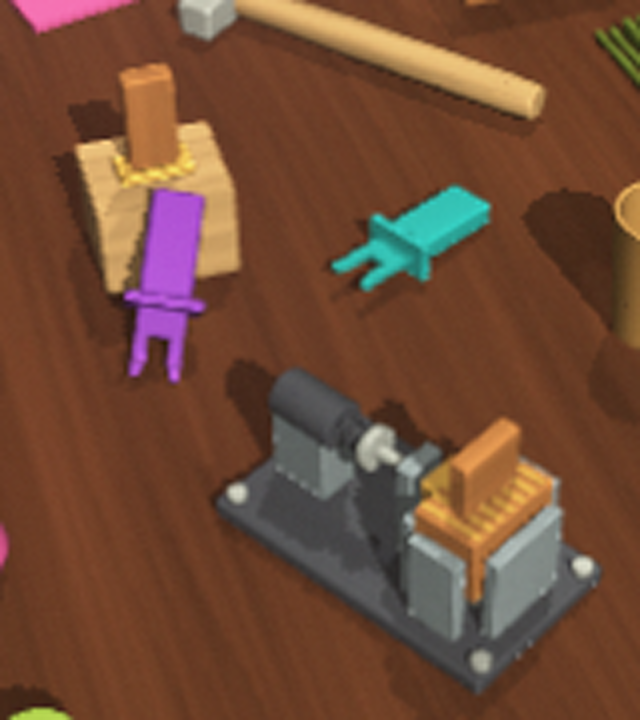

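View pics/tp.png

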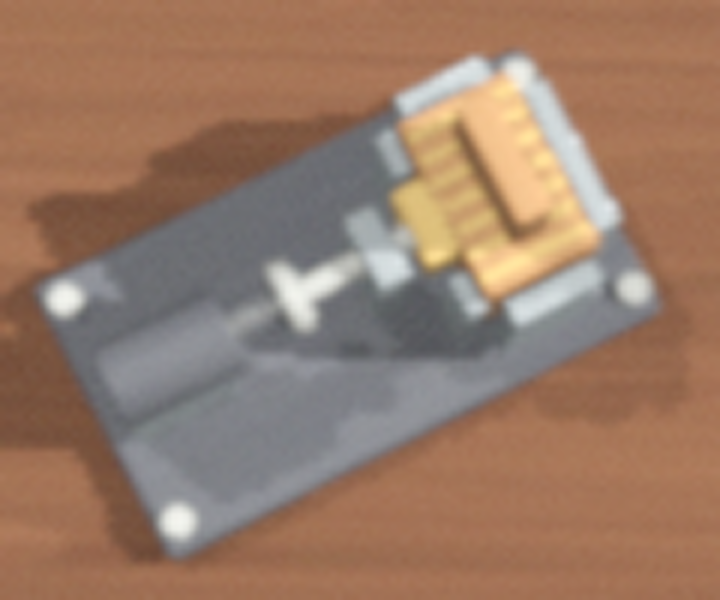

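View pics/ts.png

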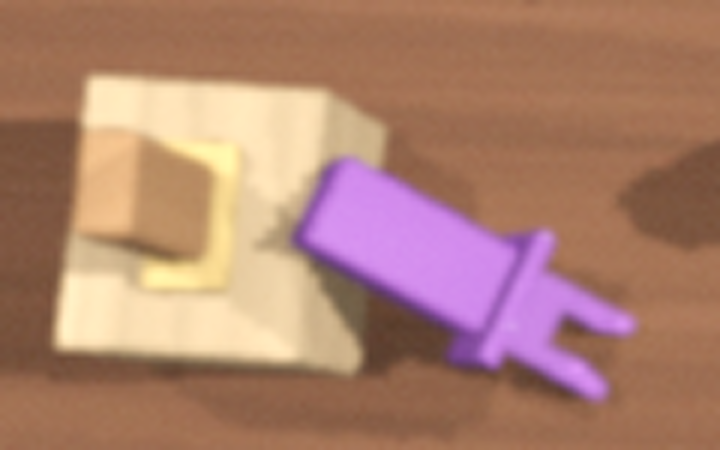

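```bash
cat > fit.py <<'E'
from h import *
from scipy.optimize import least_squares
def up(pts,off,s): return [((a+.5)/s-.5+off[0],(b+.5)/s-.5+off[1]) for a,b in pts]
def T(p,L):
    c,s=np.cos(p[2]),np.sin(p[2]); L=np.array(L,float)
    return np.c_[p[0]+c*L[:,0]-s*L[:,1],p[1]+s*L[:,0]+c*L[:,1],L[:,2]]
def fit(obs,p0):
    f=lambda p:np.concatenate([(proj(c,T(p,L))-np.array(uv)).ravel() for c,L,uv in obs])
    return least_squares(f,p0,loss='soft_l1')
def box(x0,x1,y0,y1,z0,z1):
    V=[(x,y,z) for x in(x0,x1) for y in(y0,y1) for z in(z0,z1)]
    return [(V[i],V[j]) for i in range(8) for j in range(i) if sum(a!=b for a,b in zip(V[i],V[j]))==1]
def draw(img,c,p,edges,col,off,s):
    for a,b in edges:
        q=proj(c,T(p,[a,b])); q=((q-off+.5)*s-.5)
        cv2.line(img,*[tuple(int(v) for v in k) for k in q.round()],col,1,cv2.LINE_AA)
def crop(c,b,s):
    return cv2.resize(np.ascontiguousarray(c[0][b[1]:b[3],b[0]:b[2],::-1]),None,fx=s,fy=s,interpolation=cv2.INTER_CUBIC)
E
cat > f1.py <<'E'
from fit import *
s=cam("side"); t=cam("top")
PL=[(50,95,12),(-50,95,12),(-50,-85,12),(50,-85,12)]
GL=[(12,-8,76),(12,2,76),(-12,2,76),(-12,-8,76)]
ob=[(t,PL,up([(38,290),(178,558),(662,308),(520,52)],(205,140),6)),
 (s,[PL[1],PL[2],PL[3]],up([(218,505),(480,690),(600,572)],(195,110),4))]
r=fit(ob,[590,5,.42]);pp=r.x;print("press",pp,r.fun.round(1))
for o in ob: print(fit([o],[590,5,.42]).x)
SL=[(40,35,60),(40,-35,60),(-40,-35,60),(-40,35,60)]
ob=[(t,SL,up([(88,77),(330,92),(300,350),(55,348)],(75,175),6)),
 (s,[SL[3],SL[0]],up([(78,150),(207,123)],(195,110),4)),(s,[(-40,35,0),(40,-35,0)],up([(110,290),(240,268)],(195,110),4))]
r=fit(ob[:1],[530,288,0]);ps=r.x;print("stand",ps,r.fun.round(1))
E2=box(-50,50,-85,95,0,12)+box(-12,12,-8,2,12,76)+box(-14,14,47,88,60,74)+box(-30,30,-64,-26,75,75.01)+box(-20,20,-51,-39,75,109)
ES=box(-40,40,-35,35,0,60)+box(-15,15,-8,8,66,128)+box(-22,22,-12,12,60,66)
for nm,c,b,k in(("a1",s,(195,110,355,290),4),("a2",t,(205,140,325,240),6),("a3",t,(75,175,195,250),6)):
    im=crop(c,b,k); draw(im,c,pp,E2,(0,255,0),b[:2],k); draw(im,c,ps,ES,(0,0,255),b[:2],k); cv2.imwrite(f"pics/{nm}.png",im)
E
python3 f1.py
```

```text
press [5.87680146e+02 4.58932441e+00 5.02302951e-01] [-0.2 -0.2  0.   1.   1.8  0.2  1.4 -1.2 -1.6 -0.7 -0.5 -0.8  1.1 -1.1]
[5.87661601e+02 5.98537751e+00 5.05528784e-01]
[5.88127366e+02 2.22750018e+00 4.95449295e-01]
stand [ 5.30029921e+02  2.87932349e+02 -2.53812964e-02] [ 0.2  0.1 -0.7 -0.4 -0.2  1.1  0.6 -0.5]
```

View pics/a1.png

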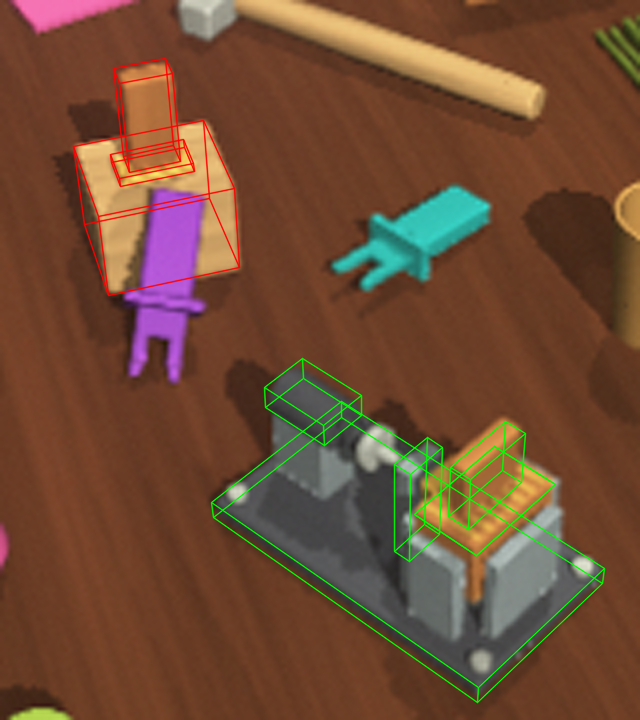

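View pics/a2.png

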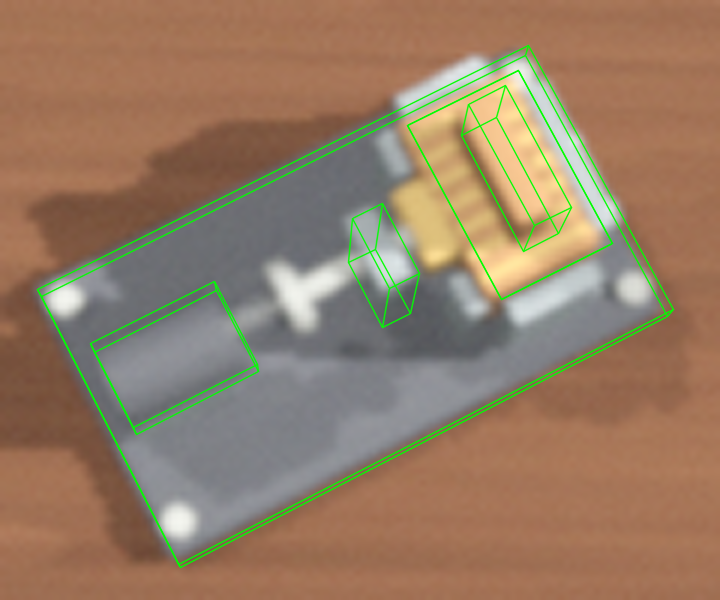

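View pics/a3.png

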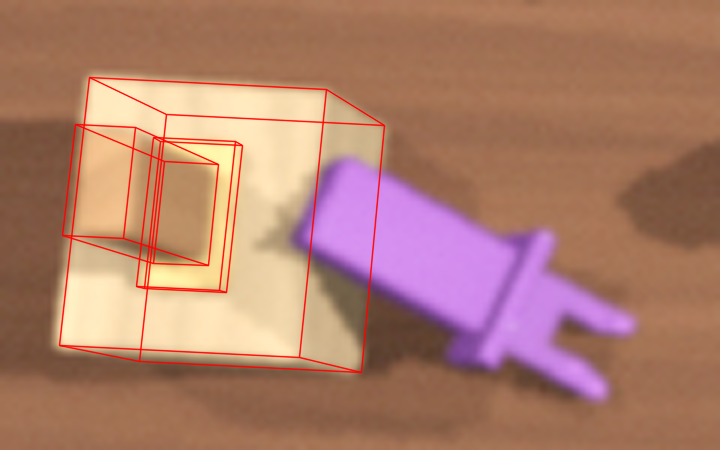

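```bash
cat > f2.py <<'E'
from fit import *
s=cam("side"); t=cam("top")
PL=[(50,95,12),(-50,95,12),(-50,-85,12),(50,-85,12)]
GL=[(12,2,76),(12,-8,76),(-12,-8,76),(-12,2,76)]
BL=[(30,-26,75),(30,-64,75),(-30,-64,75),(-30,-26,75)]
HL=[(20,-39,109),(20,-51,109),(-20,-51,109),(-20,-39,109)]
ob=[(t,PL,up([(38,290),(178,558),(662,308),(522,50)],(205,140),6)),
 (t,BL,up([(398,125),(515,75),(602,238),(490,298)],(205,140),6)),
 (t,HL,up([(458,115),(490,103),(550,213),(522,228)],(205,140),6)),
 (t,GL,up([(345,215),(372,205),(412,272),(385,290)],(205,140),6)),
 (s,PL[1:],up([(218,505),(480,690),(600,572)],(195,110),4)),
 (s,BL[1:],up([(555,482),(475,553),(415,515)],(195,110),4)),
 (s,HL[:3],up([(504,420),(522,430),(468,480)],(195,110),4))]
r=fit(ob,[590,5,.42]);pp=r.x;print("press",pp,r.fun.reshape(-1,2).round(1).tolist())
print(fit(ob[:4],pp).x,fit(ob[4:],pp).x)
E2=box(-50,50,-85,95,0,12)+box(-12,12,-8,2,12,76)+box(-14,14,47,88,60,74)+box(-30,30,-64,-26,75,75.01)+box(-20,20,-51,-39,75,109)
for nm,c,b,k in(("b1",s,(245,180,355,290),6),("b2",t,(205,140,325,240),6)):
    im=crop(c,b,k); draw(im,c,pp,E2,(0,255,0),b[:2],k); cv2.imwrite(f"pics/{nm}.png",im)
# purple: triangulate upper end corners
Rt=[ (cv2.Rodrigues(c[3])[0],c[4],c) for c in (s,t)]
def tri(us,ut):
    P=[np.c_[R,tv] for R,tv,_ in Rt]
    q=[cv2.undistortPoints(np.array(u,float).reshape(1,1,2),c[1],c[2]).reshape(2,1) for u,c in((us,s),(ut,t))]
    X=cv2.triangulatePoints(P[0],P[1],*q); return (X[:3]/X[3]).ravel().round(0)
print("purple top", tri(up([(153,192)],(195,110),4),up([(300,238)],(75,175),6)), tri(up([(204,198)],(195,110),4),up([(350,160)],(75,175),6)))
E
python3 f2.py
```

```text
press [5.87275845e+02 6.46730878e+00 5.03921106e-01] [[-1.2, 0.1], [-0.9, 1.3], [0.8, 0.3], [0.1, -0.8], [0.4, 0.2], [-0.6, -0.7], [0.7, 0.9], [0.7, 0.4], [0.6, -1.7], [1.4, -2.8], [2.4, -0.9], [0.9, -0.3], [0.1, 0.7], [0.6, -0.2], [0.1, 0.4], [-0.3, -0.1], [-2.1, -1.2], [-1.0, -1.5], [0.6, -1.8], [-0.5, -0.2], [-0.4, -0.2], [-0.8, -0.8], [-0.3, -0.5], [0.2, 0.0], [0.1, -0.8]]
[5.87098974e+02 7.20740477e+00 5.00663393e-01] [5.87088266e+02 4.41532846e+00 5.08393536e-01]
purple top [523. 253.  69.] [548. 241.  67.]
```

View pics/b1.png

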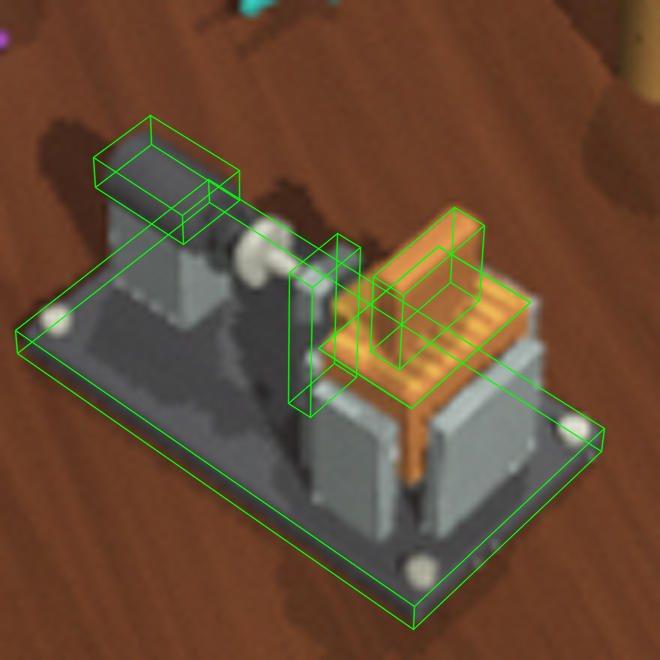

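View pics/b2.png

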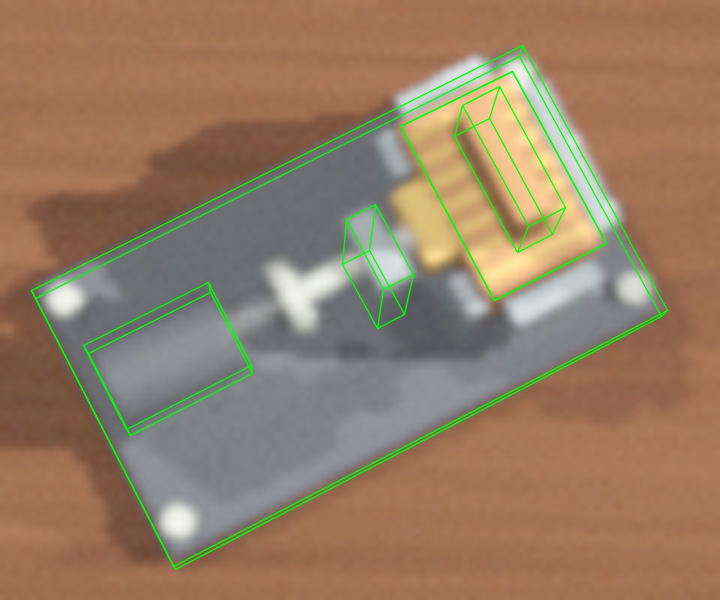

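Run:
```python
from fit import *
s=cam("side"); t=cam("top")
o=readout.get_obs(); R=cv2.Rodrigues(o["orientation"])[0]; print("toolx",R[:,0].round(3),"jaw",R[:,1].round(3), np.arctan2(R[1,1],R[0,1]))
# tray outer rim, z=25
q=[(360,151),(433,153),(430,242),(357,238)]
print(atz(t,q,25).round(0), atz(t,q,25).mean(0))
# collar
w=atz(t,up([(293,295)],(205,140),6),66)[0]
print("collar",w,"in press", [np.cos(.502)*(w[0]-587.3)+np.sin(.502)*(w[1]-6),-np.sin(.502)*(w[0]-587.3)+np.cos(.502)*(w[1]-6)])
print(atz(t,[(349,95),(292,70),(206,75)],80).round())
for l in("tray",): print(models.place_of("side",l),models.search_frame("top",l))
```

```text
toolx [ 0.  0. -1.] jaw [0.43  0.903 0.   ] 1.1260224516664166
[[ 665. -178.   25.]
 [ 666. -326.   25.]
 [ 489. -312.   25.]
 [ 494. -169.   25.]] [ 578.35888899 -246.49687368   25.        ]
collar [575.31466295  29.12415096  66.        ] in press [np.float64(0.6202634146983232), np.float64(26.03823986044287)]
[[ 755. -144.   80.]
 [ 800.  -37.   80.]
 [ 783.  122.   80.]]
[{'position': [579.4, -247.7, 3.2], 'conf': 0.96}] [{'position': [571.6, -251.2, 8.9], 'conf': 0.92}]
```

Run:
```python
from h import *
c=cam("top"); save(c,"tt.png",(320,60,480,260),3)
```

```text
(no output)
```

View pics/tt.png

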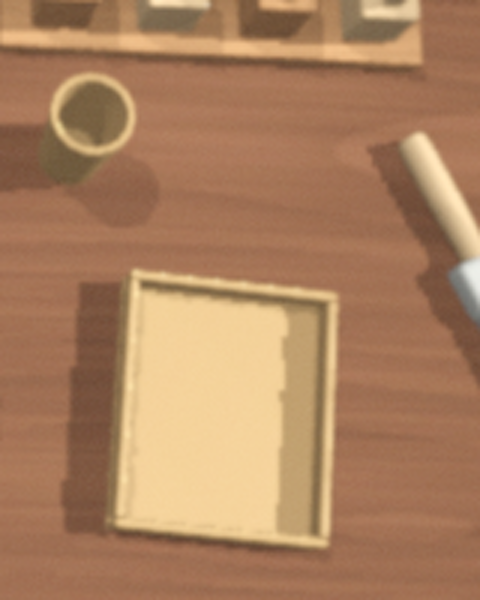

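>>> apply_moves:
  commands:
    - [[0.037,-0.039,-0.009,0.06],[0.074,-0.078,-0.018,0.12],[0.112,-0.118,-0.027,0.18],[0.149,-0.157,-0.036,0.24],[0.187,-0.197,-0.045,0.3],[0.224,-0.236,-0.054,0.36],[0.261,-0.276,-0.065,0.42],[0.261,-0.276,-0.065,0.42]]
  gripper: 0.04

```text
t: 2.35
ee_pos: [531.7, 285.5, 338.9]
orientation: [0.022, 1.571, -0.023]
ft_force: [-0.3, 0.8, -0.8]
width: 40.3
```

Run:
```python
from h import *
c=cam("side"); save(c,"s2.png",(180,20,340,220),3); print(readout.get_obs()["ee_pos"])
```

```text
[530.69073816 286.90909889 339.24414089]
```

View pics/s2.png

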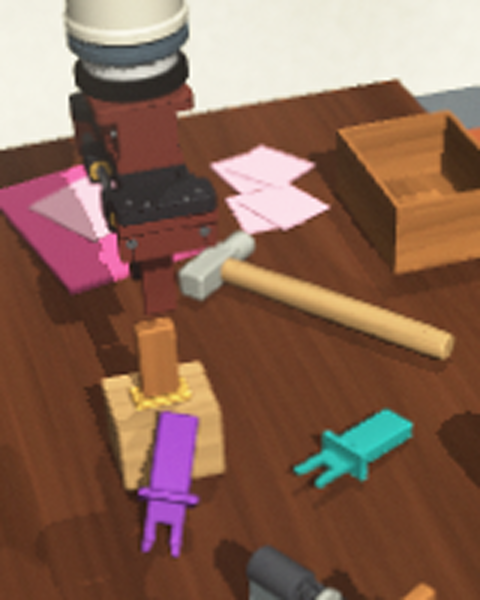

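The side view shows the near finger at (160,285) of the crop, directly over the wooden handle at (157,360), and the purple look-alike clear of it, so I descend.

>>> apply_moves:
  commands:
    - [[0,0,-0.025,0],[0,0,-0.05,0],[0,0,-0.071,0],[0,0,-0.071,0],[0,0,-0.071,0]]

```text
t: 3.02
ee_pos: [529.7, 289.1, 269.6]
orientation: [0.019, 1.57, -0.018]
ft_force: [-0.1, -0.2, 0.9]
width: 40.2
```

>>> apply_moves:
  commands:
    - [[0,0,0,0],[0,0,0,0],[0,0,0,0],[0,0,0,0]]
  gripper: 0.0

```text
t: 3.52
ee_pos: [530.0, 288.2, 269.2]
orientation: [0.02, 1.57, -0.019]
ft_force: [-0.4, -0.1, 3.8]
width: 16.0
```

>>> apply_moves:
  commands:
    - [[0,0,0.01,0],[0,0,0.03,0],[0,0,0.06,0],[0,0,0.09,0],[0,0,0.09,0]]

```text
t: 4.15
ee_pos: [530.7, 288.6, 362.1]
orientation: [0.022, 1.565, -0.017]
ft_force: [-0.0, 0.7, -1.7]
width: 15.9
```

>>> apply_moves:
  commands:
    - [[0.008,-0.039,0,0.075],[0.015,-0.078,0,0.15],[0.023,-0.117,0,0.225],[0.03,-0.156,0,0.3],[0.038,-0.195,0,0.375],[0.045,-0.234,0,0.45],[0.0531,-0.2737,0,0.527],[0.0531,-0.2737,0,0.527]]

```text
t: 5.15
ee_pos: [583.0, 12.2, 357.9]
orientation: [-0.391, 1.536, 0.391]
ft_force: [-0.9, 0.3, -2.3]
width: 15.9
```

Run:
```python
from fit import *
s=cam("side"); t=cam("top")
o=readout.get_obs(); print(o["t"],o["ee_pos"],o["ft_force"],o["orientation"])
p=[o["ee_pos"][0],o["ee_pos"][1],.502]; z=o["ee_pos"][2]-172.2
E=box(-15,15,-8,8,z-31,z+31)+box(-22,22,-12,12,z-37,z-31)+box(-13.5,13.5,-2,2,z-77,z-37)
for nm,c,b,k in(("c1",s,(225,110,355,290),4),("c2",t,(185,120,325,240),5)):
    im=crop(c,b,k); cv2.imwrite(f"pics/{nm}.png",im); draw(im,c,p,E,(0,255,0),b[:2],k); draw(im,c,[587.3,6,.502],box(0,0,-8,47,60,60),(0,0,255),b[:2],k);cv2.imwrite(f"pics/{nm}w.png",im)
```

```text
5.25 [582.62405678  14.39146387 357.98719692] [-0.32466209 -0.50456302 -1.40042262] [-0.39168471  1.53623341  0.39272585]
```

View pics/c1w.png

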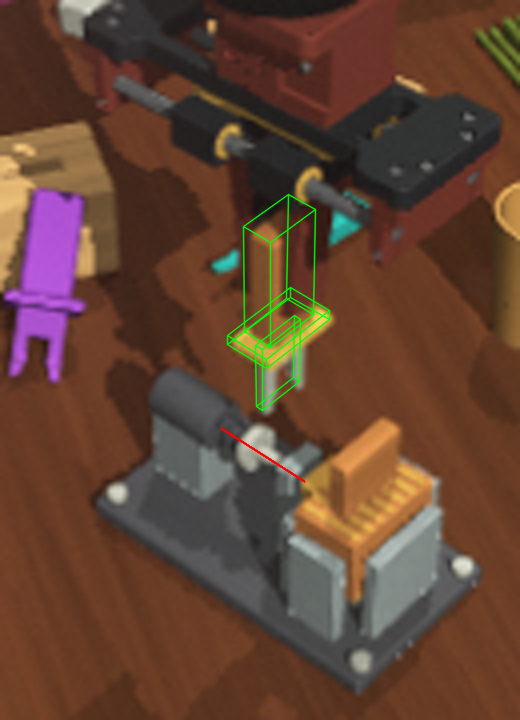

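View pics/c2w.png

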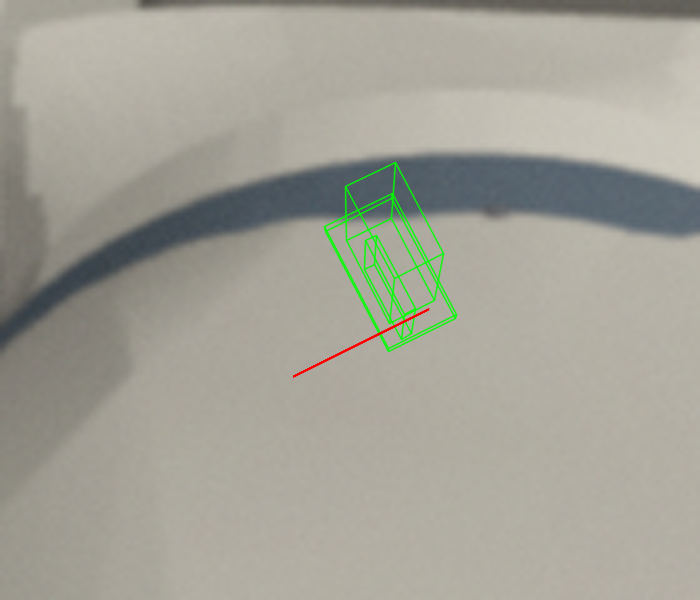

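Run:
```python
from fit import *
s=cam("side")
o=readout.get_obs(); print(o["t"],o["ee_pos"])
im=crop(s,(275,155,320,240),7); cv2.imwrite("pics/d0.png",im)
p=[o["ee_pos"][0],o["ee_pos"][1],.502]; z=o["ee_pos"][2]-172.2
im2=im.copy()
E=box(-15,15,-8,8,z-31,z+31)+box(-22,22,-12,12,z-37,z-31)+box(-13.5,13.5,-2,2,z-77,z-37)+box(-6,6,-2,2,z-70,z-53)
draw(im2,s,p,E,(0,255,0),(275,155),7)
# press with side-only fit
draw(im2,s,[587.1,4.4,.505],box(-4,4,2,47,56,64)+box(-12,12,2,2,70,76),(0,0,255),(275,155),7)
cv2.imwrite("pics/d1.png",np.hstack([im,im2]))
```

```text
5.3 [582.61734582  14.95824182 358.12341123]
```

View pics/d1.png

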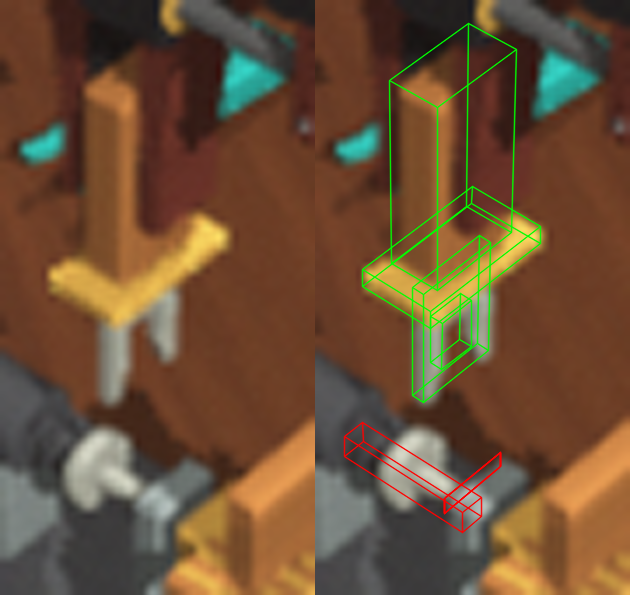

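>>> apply_moves:
  commands:
    - [[0.0002,0.0013,-0.01,0],[0.0002,0.0013,-0.02,0],[0.0002,0.0013,-0.028,0],[0.0002,0.0013,-0.028,0]]

```text
t: 5.8
ee_pos: [582.9, 16.0, 329.6]
orientation: [-0.394, 1.536, 0.394]
ft_force: [-0.3, -0.0, -1.5]
width: 15.7
```

Run:
```python
from fit import *
s=cam("side")
o=readout.get_obs(); print(o["t"],o["ee_pos"],o["ft_force"])
cv2.imwrite("pics/e0.png",crop(s,(265,170,335,245),8))
```

```text
5.85 [583.10140776  15.92847913 330.14394891] [ 0.31852986  0.23921129 -1.87276867]
```

View pics/e0.png

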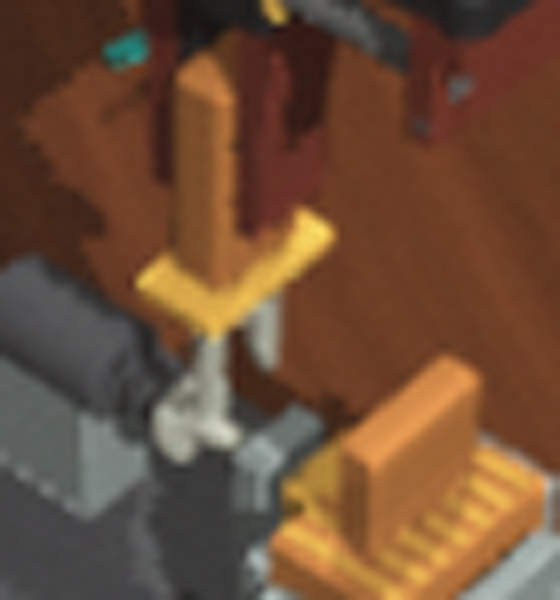

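>>> apply_moves:
  commands:
    - [[0,0,-0.004,0],[0,0,-0.008,0],[0,0,-0.012,0],[0,0,-0.016,0],[0,0,-0.02,0],[0,0,-0.02,0]]

```text
t: 6.6
ee_pos: [583.1, 15.8, 310.2]
orientation: [-0.394, 1.535, 0.394]
ft_force: [-0.3, 0.4, -2.2]
width: 15.8
```

>>> apply_moves:
  commands:
    - [[0,0,-0.003,0],[0,0,-0.006,0],[0,0,-0.009,0],[0,0,-0.012,0],[0,0,-0.016,0],[0,0,-0.016,0],[0,0,-0.016,0]]

```text
t: 7.48
ee_pos: [583.2, 15.8, 294.7]
orientation: [-0.394, 1.535, 0.394]
ft_force: [-0.2, 0.2, -1.5]
width: 15.6
```

Run:
```python
from fit import *
s=cam("side")
o=readout.get_obs(); print(o["t"],o["ee_pos"],o["ft_force"])
cv2.imwrite("pics/e1.png",crop(s,(265,170,335,245),8))
```

```text
7.525 [583.27250729  15.78605654 294.75605446] [-0.30256949 -0.10267001 -1.17720523]
```

View pics/e1.png

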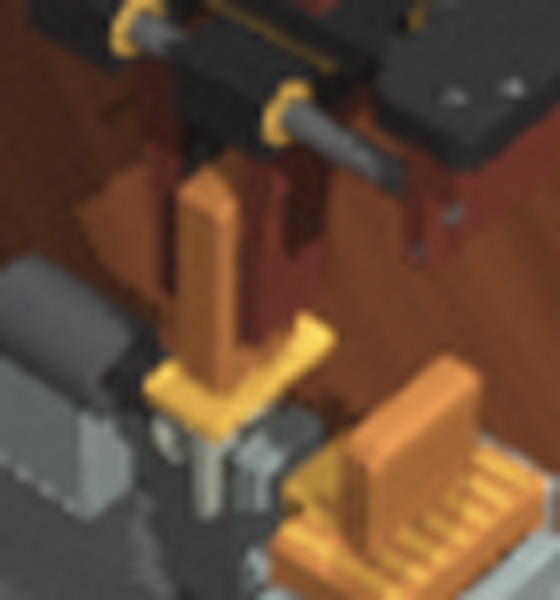

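>>> apply_moves:
  commands:
    - [[-0.0005,0.0009,0,0],[-0.001,0.0018,0,0],[-0.0014,0.0026,0,0],[-0.0019,0.0035,0,0],[-0.0024,0.0044,0,0],[-0.0024,0.0044,0,0]]

```text
t: 8.28
ee_pos: [580.8, 20.3, 294.7]
orientation: [-0.394, 1.535, 0.394]
ft_force: [-0.5, 0.2, -1.8]
width: 15.8
```

>>> apply_moves:
  commands:
    - [[-0.0003,0.0006,0,0],[-0.0007,0.0012,0,0],[-0.001,0.0018,0,0],[-0.001,0.0018,0,0]]

```text
t: 8.78
ee_pos: [579.8, 22.0, 294.7]
orientation: [-0.394, 1.535, 0.394]
ft_force: [-0.8, -0.3, -1.3]
width: 15.8
```

>>> apply_moves:
  commands:
    - [[-0.0003,0.0006,0,0],[-0.0007,0.0012,0,0],[-0.001,0.0018,0,0],[-0.001,0.0018,0,0]]

```text
t: 9.28
ee_pos: [578.8, 23.8, 294.7]
orientation: [-0.394, 1.535, 0.394]
ft_force: [1.1, 0.8, -1.6]
width: 15.8
```

>>> apply_moves:
  commands:
    - [[-0.0002,0.0004,0,0],[-0.0005,0.0009,0,0],[-0.0005,0.0009,0,0]]

```text
t: 9.65
ee_pos: [578.3, 24.7, 294.7]
orientation: [-0.394, 1.535, 0.394]
ft_force: [0.1, -0.6, -0.9]
width: 15.7
```

>>> apply_moves:
  commands:
    - [[-0.0002,0.0004,0,0],[-0.0005,0.0009,0,0],[-0.0005,0.0009,0,0]]

```text
t: 10.02
ee_pos: [577.8, 25.6, 294.7]
orientation: [-0.394, 1.535, 0.394]
ft_force: [-0.4, 0.6, -1.6]
width: 16.0
```

>>> apply_moves:
  commands:
    - [[-0.0002,0.0004,0,0],[-0.0005,0.0009,0,0],[-0.0005,0.0009,0,0]]

```text
t: 10.4
ee_pos: [577.4, 26.3, 294.7]
orientation: [-0.394, 1.534, 0.393]
ft_force: [1.0, -3.9, -1.8]
width: 15.6
```

>>> apply_moves:
  commands:
    - [[-0.0002,0.0004,0,0],[-0.0005,0.0009,0,0],[-0.0005,0.0009,0,0]]

```text
t: 10.78
ee_pos: [577.0, 26.9, 294.7]
orientation: [-0.395, 1.534, 0.393]
ft_force: [1.9, -6.0, -3.8]
width: 16.0
```

>>> apply_moves:
  commands:
    - [[-0.0002,0.0004,0,0],[-0.0005,0.0009,0,0],[-0.0005,0.0009,0,0]]

```text
t: 11.15
ee_pos: [576.6, 27.8, 294.7]
orientation: [-0.395, 1.534, 0.393]
ft_force: [1.8, -6.6, -3.2]
width: 16.2
```

>>> apply_moves:
  commands:
    - [[-0.0002,0.0004,0,0],[-0.0005,0.0009,0,0],[-0.0005,0.0009,0,0]]

```text
t: 11.52
ee_pos: [576.1, 28.6, 294.7]
orientation: [-0.395, 1.534, 0.393]
ft_force: [2.0, -7.0, -3.5]
width: 15.7
```

Run:
```python
from fit import *
s=cam("side")
o=readout.get_obs(); print(o["t"],o["ee_pos"],o["ft_force"])
cv2.imwrite("pics/e2.png",crop(s,(265,170,335,245),8))
```

```text
11.575 [576.116709    28.62866942 294.72668186] [ 2.53995955 -6.15027124 -3.69054573]
```

View pics/e2.png

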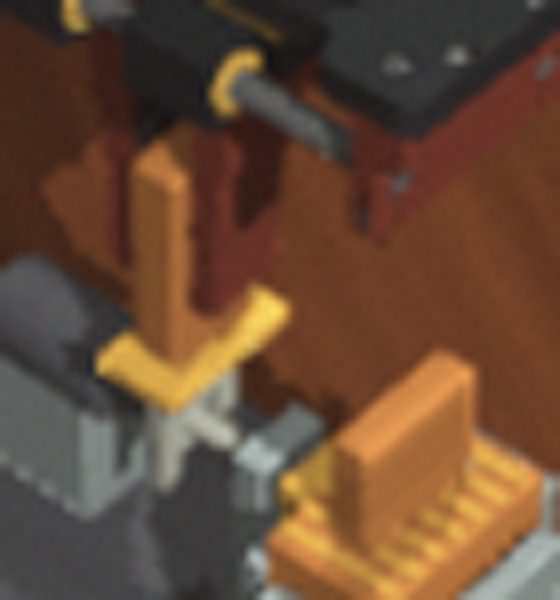

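>>> apply_moves:
  commands:
    - [[-0.0002,0.0004,0,0],[-0.0005,0.0009,0,0],[-0.0007,0.0013,0,0],[-0.001,0.0018,0,0],[-0.001,0.0018,0,0]]

```text
t: 12.2
ee_pos: [575.1, 30.3, 294.7]
orientation: [-0.395, 1.534, 0.393]
ft_force: [2.2, -7.0, -4.0]
width: 15.8
```

>>> apply_moves:
  commands:
    - [[-0.0002,0.0004,0,0],[-0.0005,0.0009,0,0],[-0.0007,0.0013,0,0],[-0.001,0.0018,0,0],[-0.001,0.0018,0,0]]

```text
t: 12.82
ee_pos: [574.2, 32.0, 294.8]
orientation: [-0.395, 1.534, 0.392]
ft_force: [3.2, -7.6, -4.0]
width: 15.9
```

Run:
```python
from fit import *
s=cam("side")
o=readout.get_obs(); print(o["t"],o["ee_pos"],o["ft_force"])
cv2.imwrite("pics/e3.png",crop(s,(265,170,335,245),8))
```

```text
12.875 [574.19934959  32.03808968 294.73141586] [ 2.39618202 -7.29337968 -3.37489936]
```

View pics/e3.png

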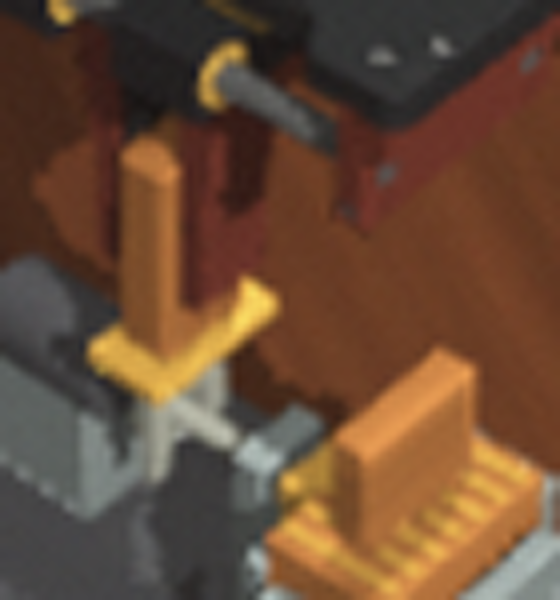

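>>> apply_moves:
  commands:
    - [[-0.0002,0.0004,0,0],[-0.0005,0.0009,0,0],[-0.0005,0.0009,0,0]]

```text
t: 13.25
ee_pos: [573.7, 32.9, 294.7]
orientation: [-0.396, 1.534, 0.392]
ft_force: [2.7, -6.4, -3.7]
width: 15.7
```

```bash
cat > k.py <<'E'
import sys
from fit import *
s=cam("side")
o=readout.get_obs(); print(o["t"],o["ee_pos"],o["ft_force"])
cv2.imwrite("pics/%s.png"%sys.argv[1],crop(s,(265,170,335,245),4))
E
python3 k.py e4
```

```text
13.3 [573.73959859  32.91703675 294.73934498] [ 3.03522777 -7.84124208 -3.35065573]
```

View pics/e4.png

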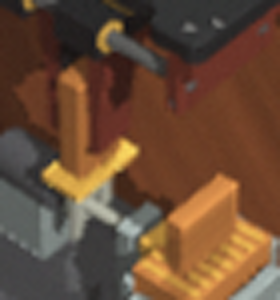

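>>> apply_moves:
  commands:
    - [[-0.0001,0.0003,0,0],[-0.0003,0.0005,0,0],[-0.0003,0.0005,0,0]]

```text
t: 13.68
ee_pos: [573.5, 33.3, 294.7]
orientation: [-0.396, 1.533, 0.392]
ft_force: [3.4, -9.1, -4.1]
width: 15.8
```

```bash
python3 k.py e5
```

```text
13.725 [573.49421681  33.32275637 294.71276181] [ 2.95993009 -8.5121312  -4.05903036]
```

View pics/e5.png

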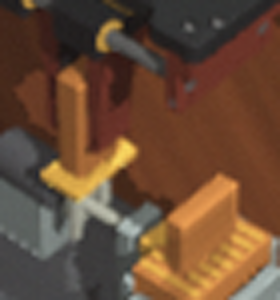

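>>> apply_moves:
  commands:
    - [[-0.0001,0.0003,0,0],[-0.0003,0.0005,0,0],[-0.0003,0.0005,0,0]]

```text
t: 14.1
ee_pos: [573.1, 34.0, 294.8]
orientation: [-0.395, 1.534, 0.393]
ft_force: [3.0, -8.2, -3.2]
width: 16.0
```

```bash
python3 k.py e6
```

```text
14.15 [573.13199139  33.98110697 294.73581223] [ 3.36781475 -8.14114396 -4.40412671]
```

View pics/e6.png

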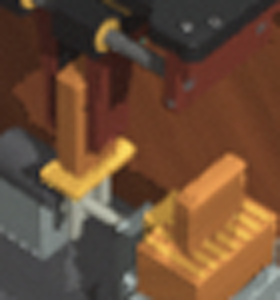

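>>> apply_moves:
  commands:
    - [[0.0008,-0.0015,0,0],[0.0017,-0.0031,0,0],[0.0025,-0.0046,0,0],[0.0034,-0.0062,0,0],[0.0042,-0.0077,0,0],[0.005,-0.0092,0,0],[0.0067,-0.0123,0,0],[0.0067,-0.0123,0,0]]

```text
t: 15.15
ee_pos: [579.3, 22.5, 294.6]
orientation: [-0.393, 1.535, 0.394]
ft_force: [0.2, -0.1, -1.2]
width: 15.6
```

```bash
python3 k.py e7
```

```text
15.2 [579.26399662  22.55140188 294.63005096] [-0.3316424   0.97715051 -0.39715162]
```

View pics/e7.png

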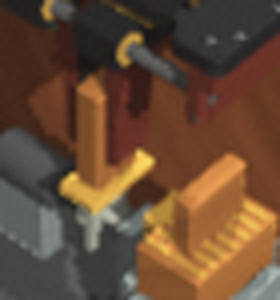

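>>> apply_moves:
  commands:
    - [[0,0,0.006,0],[0,0,0.014,0],[0,0,0.022,0],[0,0,0.034,0],[0,0,0.049,0],[0,0,0.064,0],[0,0,0.064,0]]

```text
t: 16.08
ee_pos: [579.9, 22.4, 360.5]
orientation: [-0.394, 1.532, 0.393]
ft_force: [-0.8, -0.3, -1.4]
width: 15.7
```

>>> apply_moves:
  commands:
    - [[-0.007,0.038,0,-0.075],[-0.014,0.076,0,-0.15],[-0.021,0.114,0,-0.225],[-0.028,0.152,0,-0.3],[-0.035,0.19,0,-0.375],[-0.042,0.228,0,-0.45],[-0.0495,0.2658,0,-0.527],[-0.0495,0.2658,0,-0.527]]

```text
t: 17.08
ee_pos: [529.2, 290.2, 358.2]
orientation: [0.017, 1.571, -0.017]
ft_force: [-0.2, 0.1, -1.3]
width: 15.8
```

>>> apply_moves:
  commands:
    - [[0,0,0,0],[0,0,0,0]]

```text
t: 17.32
ee_pos: [530.1, 287.2, 358.5]
orientation: [0.02, 1.571, -0.02]
ft_force: [1.4, -0.2, -1.6]
width: 15.5
```

Run:
```python
from fit import *
s=cam("side")
o=readout.get_obs(); print(o["t"],o["ee_pos"],o["orientation"],o["ft_force"])
p=[530,288,-.025]; z=o["ee_pos"][2]-172.2
E=box(-15,15,-8,8,z-31,z+31)+box(-22,22,-12,12,z-37,z-31)+box(-13.5,13.5,-2,2,z-77,z-37)+box(-40,40,-35,35,60,60)+box(-17,17,-6,6,60,60)
b=(205,90,265,175);im=crop(s,b,7);im2=im.copy(); draw(im2,s,p,E,(0,255,0),b[:2],7)
cv2.imwrite("pics/g1.png",np.hstack([im,im2])[:600])
save(s,"g2.png")
```

```text
17.375 [530.13231225 287.1494863  358.57311013] [ 0.01999265  1.57098596 -0.02047017] [-0.524473    0.26989775 -1.35132302]
```

View pics/g1.png

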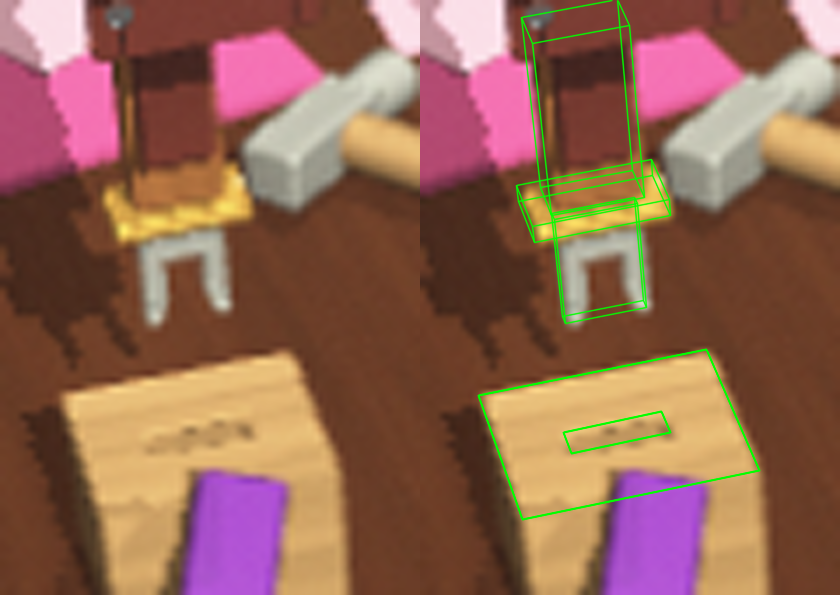

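View pics/g2.png

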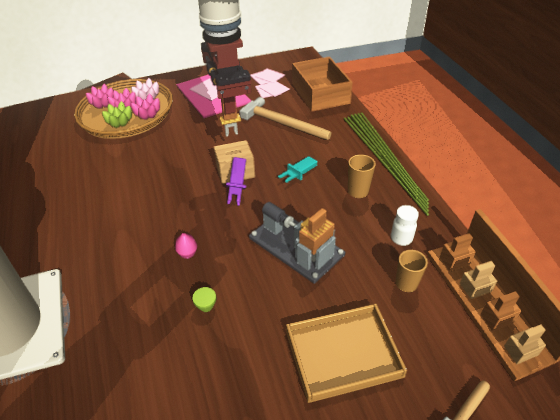

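>>> apply_moves:
  commands:
    - [[0,0,-0.012,0],[0,0,-0.025,0],[0,0,-0.038,0],[0,0,-0.043,0],[0,0,-0.043,0]]

```text
t: 18.0
ee_pos: [529.8, 288.2, 315.0]
orientation: [0.019, 1.572, -0.02]
ft_force: [-0.5, 0.5, -1.0]
width: 15.8
```

>>> apply_moves:
  commands:
    - [[0,0,-0.005,0],[0,0,-0.01,0],[0,0,-0.015,0],[0,0,-0.015,0]]

```text
t: 18.5
ee_pos: [529.7, 288.1, 300.2]
orientation: [0.019, 1.572, -0.02]
ft_force: [0.2, -0.3, -1.5]
width: 16.0
```

Tip ~9 mm inside the slot, no contact force. Continue.

>>> apply_moves:
  commands:
    - [[0,0,-0.006,0],[0,0,-0.012,0],[0,0,-0.018,0],[0,0,-0.023,0],[0,0,-0.027,0],[0,0,-0.029,0],[0,0,-0.029,0]]

```text
t: 19.38
ee_pos: [529.9, 288.2, 271.6]
orientation: [0.019, 1.571, -0.02]
ft_force: [0.1, 0.6, -1.9]
width: 15.6
```

>>> apply_moves:
  commands:
    - [[0,0,-0.001,0],[0,0,-0.002,0],[0,0,-0.002,0]]

```text
t: 19.75
ee_pos: [529.9, 288.2, 269.7]
orientation: [0.019, 1.571, -0.019]
ft_force: [-0.5, 0.9, -1.5]
width: 15.9
```

>>> apply_moves:
  commands:
    - [[0,0,-0.0005,0],[0,0,-0.001,0],[0,0,-0.001,0]]

```text
t: 20.12
ee_pos: [530.0, 288.2, 269.2]
orientation: [0.02, 1.571, -0.019]
ft_force: [-1.3, 0.1, 5.0]
width: 16.0
```

>>> apply_moves:
  commands:
    - [[0,0,0,0],[0,0,0,0],[0,0,0,0],[0,0,0,0]]
  gripper: 0.04

```text
t: 20.62
ee_pos: [529.9, 288.2, 268.5]
orientation: [0.019, 1.571, -0.02]
ft_force: [-1.2, 0.1, -0.3]
width: 40.1
```

>>> apply_moves:
  commands:
    - [[0,0,0.01,0],[0,0,0.03,0],[0,0,0.06,0],[0,0,0.1,0],[0,0,0.13,0]]

```text
t: 21.25
ee_pos: [530.0, 288.3, 402.2]
orientation: [0.021, 1.568, -0.018]
ft_force: [0.1, 0.4, 0.1]
width: 39.8
```

Run:
```python
from fit import *
s=cam("side")
o=readout.get_obs(); print(o["t"],o["ee_pos"],o["ft_force"])
b=(205,90,345,250);cv2.imwrite("pics/g3.png",crop(s,b,4))
```

```text
21.3 [530.88338756 288.70323951 405.97893065] [1.59172496 1.55056337 3.1094424 ]
```

View pics/g3.png

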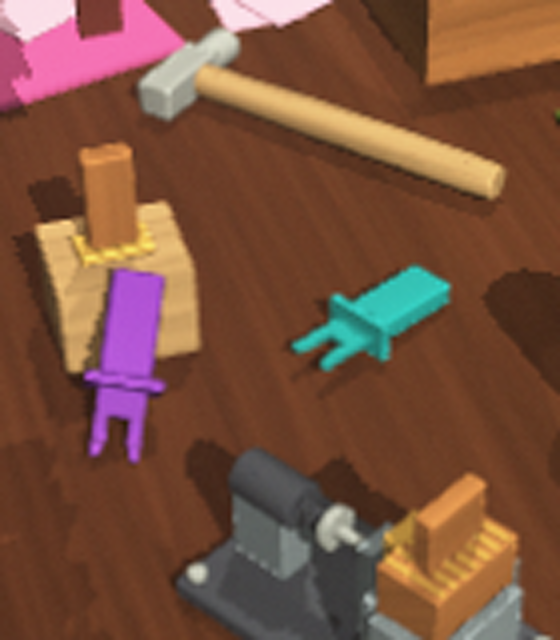

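Run:
```python
from fit import *
s=cam("side"); t=cam("top")
print(models.place_of("side","mould_grip"),models.place_of("top","mould_grip"))
p=[587.2,6.5,.503]
E=box(-30,30,-64,-26,94,94)+box(-20,20,-51,-39,94,128)
for nm,c,b,k in(("m1",s,(290,195,350,275),7),("m2",t,(255,130,325,205),8)):
    im=crop(c,b,k);im2=im.copy(); draw(im2,c,p,E,(0,255,0),b[:2],k); a=np.hstack([im,im2]); cv2.imwrite(f"pics/{nm}.png",cv2.resize(a,None,fx=.65,fy=.65,interpolation=cv2.INTER_AREA) if k==8 else a)
    cv2.imwrite(f"pics/{nm}.png",a[:600,:])
```

```text
[{'position': [609.2, -32.1, 109.9], 'conf': 0.57}, {'position': [580.8, 13.3, 61.0], 'conf': 0.21}] [{'position': [611.2, -34.3, 115.2], 'conf': 0.86}]
```

```bash
cd pics; python3 -c "
import cv2
a=cv2.imread('m2.png');cv2.imwrite('m2.png',cv2.resize(a,None,fx=.7,fy=.7));print(a.shape)"
```

```text
(600, 1120, 3)
```

View pics/m1.png

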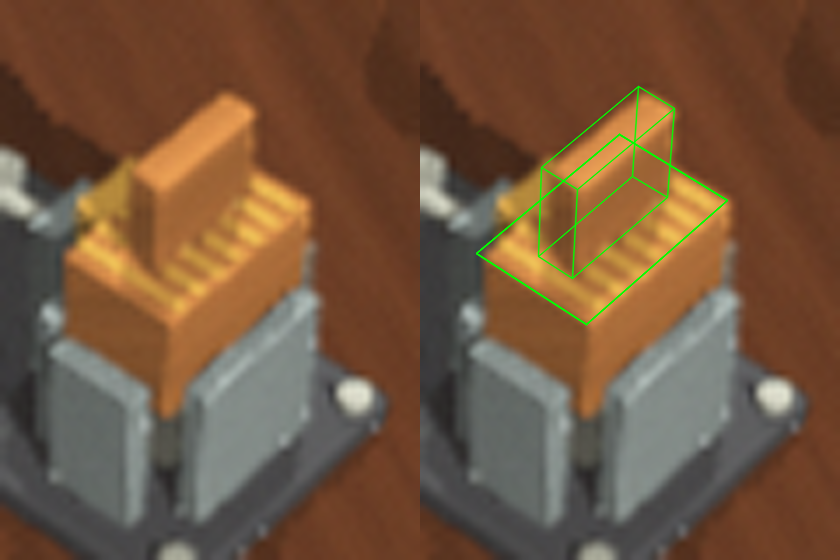

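View pics/m2.png

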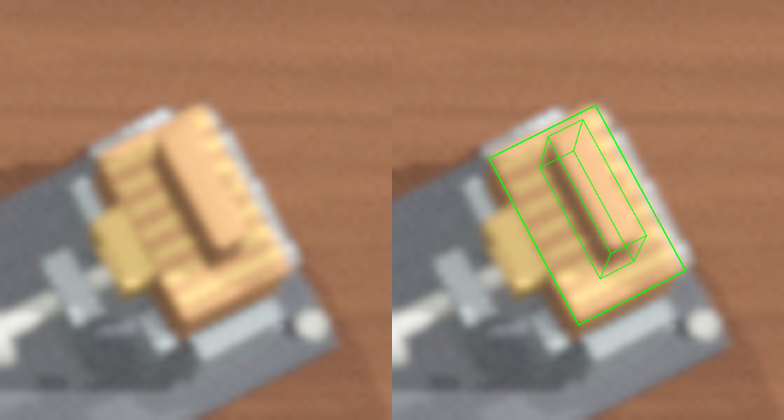

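>>> apply_moves:
  commands:
    - [[0.011,-0.046,0,0.075],[0.023,-0.092,0,0.15],[0.034,-0.138,-0.01,0.225],[0.046,-0.184,-0.02,0.3],[0.057,-0.23,-0.03,0.375],[0.068,-0.276,-0.042,0.45],[0.0793,-0.3212,-0.053,0.527],[0.0793,-0.3212,-0.053,0.527]]
  gripper: 0.045

```text
t: 22.5
ee_pos: [608.9, -35.7, 343.2]
orientation: [-0.39, 1.539, 0.392]
ft_force: [0.1, 0.2, -0.4]
width: 45.1
```

>>> apply_moves:
  commands:
    - [[0,0,-0.005,0],[0,0,-0.01,0],[0,0,-0.015,0],[0,0,-0.015,0]]

```text
t: 23.0
ee_pos: [609.0, -32.3, 330.2]
orientation: [-0.394, 1.535, 0.395]
ft_force: [0.2, 0.2, 0.1]
width: 44.8
```

Run:
```python
from fit import *
s=cam("side")
o=readout.get_obs(); print(o["t"],o["ee_pos"],o["ft_force"])
b=(265,130,375,275);cv2.imwrite("pics/n1.png",crop(s,b,4))
```

```text
23.05 [609.10897778 -32.46978309 330.54852701] [ 0.39307047 -0.48034375  0.28721091]
```

View pics/n1.png

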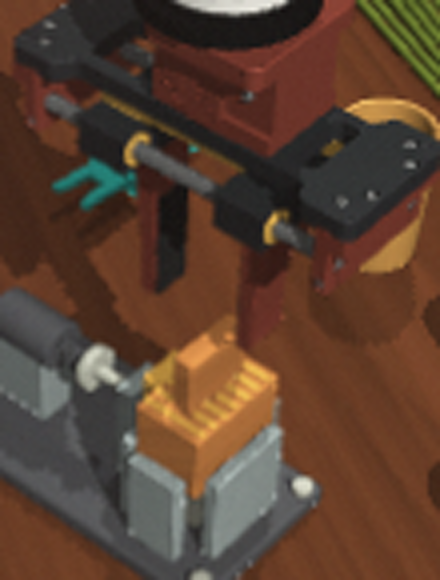

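>>> apply_moves:
  commands:
    - [[0,0,-0.012,0],[0,0,-0.025,0],[0,0,-0.038,0],[0,0,-0.0485,0],[0,0,-0.0485,0],[0,0,-0.0485,0]]

```text
t: 23.8
ee_pos: [609.4, -33.1, 282.3]
orientation: [-0.394, 1.534, 0.394]
ft_force: [0.2, 0.4, -0.8]
width: 44.8
```

>>> apply_moves:
  commands:
    - [[0,0,0,0],[0,0,0,0],[0,0,0,0],[0,0,0,0],[0,0,0,0]]
  gripper: 0.0

```text
t: 24.42
ee_pos: [609.2, -33.0, 282.3]
orientation: [-0.394, 1.535, 0.394]
ft_force: [-0.5, -0.1, 1.0]
width: 12.0
```

>>> apply_moves:
  commands:
    - [[0,0,0.003,0],[0,0,0.007,0],[0,0,0.012,0],[0,0,0.02,0],[0,0,0.035,0],[0,0,0.055,0],[0,0,0.08,0],[0,0,0.08,0]]

```text
t: 25.42
ee_pos: [609.9, -33.1, 364.9]
orientation: [-0.395, 1.53, 0.392]
ft_force: [0.1, -0.2, -1.9]
width: 12.1
```

>>> apply_moves:
  commands:
    - [[-0.002,-0.014,0,-0.04],[-0.006,-0.043,0,-0.11],[-0.011,-0.076,0,-0.19],[-0.016,-0.112,0,-0.28],[-0.021,-0.148,0,-0.37],[-0.026,-0.182,0,-0.46],[-0.03,-0.205,0,-0.53],[-0.031,-0.214,0,-0.56]]

```text
t: 26.42
ee_pos: [577.6, -248.4, 361.4]
orientation: [0.049, 1.571, -0.048]
ft_force: [-0.0, -0.1, -2.3]
width: 12.0
```

Run:
```python
from fit import *
s=cam("side")
o=readout.get_obs(); print(o["t"],o["ee_pos"],o["ft_force"],o["width"])
save(s,"p1.png")
```

```text
26.475 [ 577.73615028 -248.5609765   361.61604949] [-0.36502846 -1.09483553 -1.00849795] 11.72044608521901
```

View pics/p1.png

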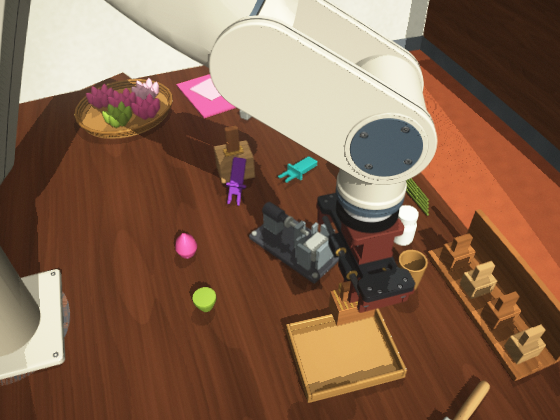

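>>> apply_moves:
  commands:
    - [[0,0,-0.02,0],[0,0,-0.045,0],[0,0,-0.07,0],[0,0,-0.09,0],[0,0,-0.105,0],[0,0,-0.115,0],[0,0,-0.12,0],[0,0,-0.12,0]]

```text
t: 27.48
ee_pos: [578.3, -247.1, 242.2]
orientation: [0.045, 1.57, -0.046]
ft_force: [0.0, 0.9, -1.0]
width: 11.6
```

>>> apply_moves:
  commands:
    - [[0,0,-0.001,0],[0,0,-0.002,0],[0,0,-0.003,0],[0,0,-0.003,0]]

```text
t: 27.98
ee_pos: [578.2, -247.0, 239.2]
orientation: [0.045, 1.57, -0.045]
ft_force: [-0.8, -0.4, -1.9]
width: 12.2
```

>>> apply_moves:
  commands:
    - [[0,0,-0.001,0],[0,0,-0.002,0],[0,0,-0.003,0],[0,0,-0.003,0]]

```text
t: 28.48
ee_pos: [578.2, -247.0, 236.0]
orientation: [0.045, 1.571, -0.045]
ft_force: [-0.8, 0.4, -1.6]
width: 11.8
```

>>> apply_moves:
  commands:
    - [[0,0,-0.0007,0],[0,0,-0.0014,0],[0,0,-0.0014,0]]

```text
t: 28.85
ee_pos: [578.2, -247.0, 234.7]
orientation: [0.045, 1.57, -0.045]
ft_force: [0.1, 0.6, -2.0]
width: 11.8
```

>>> apply_moves:
  commands:
    - [[0,0,-0.0007,0],[0,0,-0.0012,0],[0,0,-0.0012,0]]

```text
t: 29.22
ee_pos: [578.2, -247.0, 234.3]
orientation: [0.045, 1.57, -0.045]
ft_force: [-2.7, 1.1, 6.0]
width: 12.0
```

Contact with the tray floor. Release and retreat.

>>> apply_moves:
  commands:
    - [[0,0,0,0],[0,0,0,0],[0,0,0,0],[0,0,0,0]]
  gripper: 0.045

```text
t: 29.72
ee_pos: [578.2, -247.0, 233.5]
orientation: [0.045, 1.57, -0.045]
ft_force: [0.4, -0.2, -0.9]
width: 44.5
```

>>> apply_moves:
  commands:
    - [[0,0,0.01,0],[0,0,0.03,0],[0,0,0.06,0],[0,0,0.1,0],[0,0,0.14,0],[-0.05,0,0.17,0],[-0.1,0,0.17,0],[-0.1,0,0.17,0]]

```text
t: 30.72
ee_pos: [475.5, -246.6, 405.4]
orientation: [0.046, 1.57, -0.047]
ft_force: [0.3, -0.1, -0.6]
width: 45.0
```

>>> apply_moves:
  commands:
    - [[-0.02,0.04,0,0],[-0.04,0.08,0,0],[-0.06,0.12,0,0],[-0.06,0.12,0,0]]

```text
t: 31.22
ee_pos: [417.8, -125.3, 404.4]
orientation: [0.043, 1.57, -0.043]
ft_force: [0.3, -0.7, 0.8]
width: 45.1
```

Run:
```python
from h import *
s=cam("side");t=cam("top")
o=readout.get_obs(); print(o["t"],o["ee_pos"],o["ft_force"],o["width"])
save(s,"z1.png");save(t,"z2.png")
```

```text
31.325 [ 419.26478665 -127.00305616  404.63214034] [ 0.19934798 -0.19367554 -0.03146818] 45.10223399017428
```

View pics/z1.png

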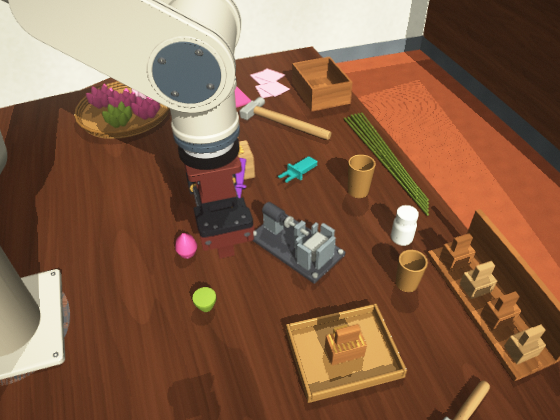

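View pics/z2.png

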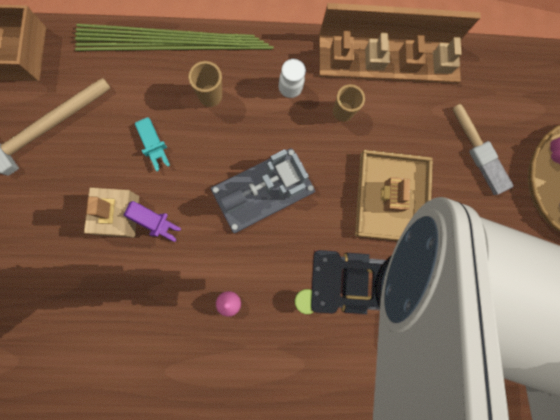

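The mould stands upright in the tray at side (346,343) and top (398,193). The tool is in its stand at top (105,210), the press is empty at top (290,175), and the other objects are unchanged. I'm handing the job in.

```bash
python3 -c "
from workcell import workorder; print(workorder.close_job())"
```

```text
the job is handed in; nothing more can be done
None
```

I finished the job at about t = 31 s of the 67 s allowed and handed it in; no verdict is reported.

**Press:** I straddled the bar with the wooden-handled fork and felt the collar about 12 mm further on. I then pushed it back in steps of 0.5 to 2 mm and stopped as soon as the mould sprang up. The highest push force I read was about 10 N, against the 17 N limit.

**Tool:** I eased the bar back and put the fork upright in its stand, with its guard resting on the block.

**Mould:** I lifted it out by its grip and set it down near the centre of the tray, releasing it once I felt the floor.

**Last checks:** Both cameras show the mould upright in the tray, the press empty and the other things unmoved. The top view also shows the fork in its stand; in the last side view the arm hides it. The purple and turquoise look-alikes stand elsewhere in the very first side picture than in the next one. I had not yet moved the arm then, and neither changed place after that.

**Disagreement:** The two cameras differed by up to 3 mm along y on where the press stands. I used values in between, and nothing pressed sideways while the fork went down over the bar.

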